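# Find the full-depth bore with the depth pin

### The job

One of the three bores in the beech block was drilled to full depth, the others stop short, and you cannot see which. Take the depth pin from its blue holder and push it down into the bores, gently (never bearing on the block with more than 25 N), until it bottoms, and find the bore where the red band's lower edge comes down level with the top of the block. Leave the pin standing there, pushed fully home, and let go; do not disturb the other things on the bench.

Things in the scene. Friction and masses are not known exactly. Their poses are not given: they have to be found in the camera images.
- jig: Fixed pale beech block, 120 x 120 mm, on an aluminium base plate 150 x 150 x 8 mm; its top is 62 mm above the bench. Origin: centre of the underside, on the bench; z up; turned about z by up to 0.6 rad. Three vertical blind bores open in its top, 34 mm from the centre and 120 degrees apart. One is full depth (44 mm), two are short (28 mm); which is which changes every time.
- bore1 (a point): Centre of the first bore's mouth, level with the block's top, on the block's +x side. All three bores: 13.5 mm wide, 2 mm chamfer at the mouth, flat firm floor. The true floor cannot be seen: in pictures and depth images all three bores look alike.
- bore2 (a point): Centre of the second bore's mouth, level with the block's top. In every bore two small sprung balls, 12 mm below the mouth, grip the rod: once the nose passes them they resist pushing in and drawing out by about 3 to 6 N all the way (up to 13 N if it enters off-centre), and hold the pin where it is left, so it does not drop home by its weight.
- bore3 (a point): Centre of the third bore's mouth, level with the block's top.
- plate (a joint): The sprung plate inside the block that carries the floors of all three bores: how far it is pressed down, in m (0 at rest). It starts to give at 4 N and then yields 1 mm per 8 N; it springs back. 0.0026 is 25 N.
- holder: Fixed blue block 70 x 70 x 58 mm with a 16 mm hole in the middle of its top, in which the pin hangs by its handle. Origin: centre of the underside, on the bench.
- pin: Depth pin, loose, about 100 g, 106 mm tall, upright at the start. Steel rod 12 mm thick, 56 mm long, its lowest 12 mm tapering to a 6 mm flat tip; above it a black round handle, 22 mm thick, 50 mm long, with grey rings. A red band 6 mm high on the rod has its lower edge 44 mm above the tip. Origin: centre of the tip; z along the axis towards the handle.
- pin_tip (a point): Centre of the pin's tip (same point as the pin's origin).
- pin_grip (a point): Point on the pin's axis at the middle of the handle, 81 mm above the tip: where to grip it.
- bowl: Bystander: loose white ceramic bowl, 110 mm across, 45 mm high, origin under its centre.
- amulet: Bystander: loose pale wooden carving blank, about 75 x 44 x 12 mm, lying on the paper; its origin is under the rounded end.
- pliers: Bystander: loose pliers with blue grips, about 150 x 65 x 16 mm, lying flat; origin under the pivot, +x towards the jaws.

How it is judged:
On the way, in this order (a step that is already met when the one before it is completed fails the run):
1. the pin is lifted out of the holder (height (world z) of pin_tip above 0.062 m and contact force between pin and holder below 0.1 N), for 0.1 s.
2. the pin is pushed home in the full-depth bore ((horizontal distance between pin_tip and bore1 below 0.003 m or horizontal distance between pin_tip and bore2 below 0.003 m or horizontal distance between pin_tip and bore3 below 0.003 m) and z of pin_tip in the frame of jig below 0.0205 m and angle between pin's own z axis and vertical below 0.06 rad), for 0.2 s.
At the end, for the whole second after the job is handed in: The pin stands in the full-depth bore, its tip within 3 mm of the bore's axis and no more than 2.5 mm above the full-depth floor (red band's lower edge level with the top of the block to 2.5 mm), tilted less than 0.06 rad, at rest and released (all of step 2 and linear speed of pin below 0.01 m/s and contact force between the fingers and pin below 0.1 N); the robot touches nothing.
It fails at once if the pin bears on the block (bore floor, walls or top) with more than 25 N (contact force between pin and jig above 25 N or value of joint plate above 0.0026 m).
It fails at once if the robot itself pushes on the block (contact force between any of the arm, the fingers and jig above 5 N).
It fails at once if the bowl is moved more than 20 mm (distance of bowl from where it was at the start of the episode above 0.02 m).
It fails at once if the amulet is moved more than 20 mm (distance of amulet from where it was at the start of the episode above 0.02 m).
It fails at once if the pliers is moved more than 20 mm (distance of pliers from where it was at the start of the episode above 0.02 m).
It also fails if it takes over 51 s, if anything falls off the work surface, if the arm or the gripper's body presses on something with over 40 N, if the wrist force passes 120 N, or if a joint passes its speed limit or range.

### The arm

A 6-joint arm with a two-finger parallel gripper is mounted at the origin on the work surface. World frame = base frame: x ahead of the robot, y to its left, z up, the work surface at z = 0. Lengths are in m, angles in rad, forces in N, time in s.
With the tool pointing down it reaches from about 0.35 to 0.85 m from the base axis. Payload 8.1 kg.
Tool frame: the origin (TCP) lies on the centre line of the jaws, within the pads' length; the fingertips stand 25 mm ahead of it and the grasp point (between the pads) lies 6 mm ahead of it; z points along the fingers, y is the line along which they close (so a half turn about z gives the same grasp; the last joint's range is limited). The gripper opens to 85 mm and grips with 20 to 120 N. Pads are 22 mm wide; open, the fingers measure 114 mm over their backs; the gripper's body (76 mm by 85 mm) begins 54 mm behind the grasp point. The pads swing forward as they close: fully open they stand 13 mm farther back than shut.
Start: joints at [1.197, 0.13, 1.488, -0, 1.523, -0.085], TCP at [0.171, 0.575, 0.256] pointing down, gripper open.
Joint ranges: [-2.96, 2.96], [-0.89, 2.26], [0.02, 2.5], [-1.34, 4.48], [0, 2.73], [-2.66, 2.66]. Speed limits (rad/s): [2.39, 2.39, 2.79, 3.14, 3.14, 3.14].

### API

Orientations are given as a unit quaternion [x, y, z, w].
In Python, from bench import robot gives the robot as it stands. The module is installed in compiled form; this text tells all that it offers.
- The arm moves only by the tool play_rows, never from a script. Its argument "commands" is a list of rows, each a list of 5 numbers: the shift along the world's x, y, z in units of 30 mm (1.0 is 30 mm), then the turn about the world's z in units of 6 degrees (1.0 is 6 degrees), then the closure, from -1 (fully open) to 1 (shut). A call has 1 to 5 rows; each row shifts and turns the commanded pose from where the row before left it; what a row does not reach is not made up. A row lasts 1/8 s, in which the tool goes at most 62.5 mm and 10.7 degrees, less where a joint would pass 70% of its speed; a pose out of reach is approached as far as the arm can. A call is refused whole if a number of a shift passes 1 or a number of a turn 1, either way. A call with a gripper value outside its range is refused whole. The fingers move at their own pace and stop on an object; "force" is the grip in N (left out, the last holds). Time passes only in rows, so rows that do not move let the fingers close. It gives the time, the measured TCP pose, the force, the opening and the grip force at its end, in the units of the state.
- robot.read_state(): the state, without advancing time (a new reading comes with each control period).
- robot.camera(name): name is "side" or "top" or "wrist"; returns the picture (384x512x3 uint8, red, green, blue); there is no depth.
- robot.camera_params(name): a dict with "fov_y" (degrees; the focal length in pixels is half the picture's height over the tangent of half this angle, whatever the lens; pixels are square), "cx", "cy" (the principal point, pixels), "pose" (4x4, takes a point from camera to world coordinates). Camera axes: x right, y down, z forward; pixel columns grow to the right and rows downward; lengths in m; the calibration is good to about 2 mm. A picture is of the moment at which its call begins: read the wrist's pose just before it. camera_params takes no time and is no camera call; for the wrist camera it gives the pose at the moment of the call.
- robot.finish_job(): hands the job in; it is judged then, once.
The state is a dict: "clock": time; "joints": joint angles; "qd": joint speeds; "effort": joint torques, N m; "tool_pos": TCP position; "tcp_rot": TCP orientation; "force": force on the tool from outside, world axes, zero at the start; "torque": the same for the moment, N m; "finger_gap": finger opening in m; "grip_force": force on a finger pad.
Only numpy, scipy, OpenCV 4.12 (cv2) and the standard library are available. Lean on these libraries where they do the work, as an engineer would, in place of code of your own. Each camera call takes 0.05 s, during which the arm holds its last target. There are 200 camera calls.

## Working session

There is one attempt and no reset: what is moved stays moved. The work goes in short steps, Python scripts to look and compute and a tool call to move; the robot and the scene stay as the last step left them, time stands still between calls to the robot, and variables do not carry over. Pictures are saved under pics/ and viewed, at most 10 in all, crops included, and the job is handed in when it is done.

Besides the shell and the picture viewer there is one more tool, called after ">>>" as name(argument=value, ...), one argument or row to a line, values as JSON. play_rows: Moves the arm, as the interface text tells. Its arguments: {"type":"object","properties":{"commands":{"type":"array"},"force":{"type":"number"}},"required":["commands"]}

```bash
mkdir -p pics
cat > h.py <<'E'
import numpy as np, cv2
from bench import robot
def cam(n,f=None):
    P=robot.camera_params(n); im=robot.camera(n)
    if f: cv2.imwrite('pics/'+f,im[:,:,::-1])
    return im,P
def ray(P,u,v):
    f=192/np.tan(np.radians(P['fov_y'])/2); T=np.array(P['pose'])
    return T[:3,3],T[:3,:3]@np.array([(u-P['cx'])/f,(v-P['cy'])/f,1])
def pt(P,u,v,z):
    o,d=ray(P,u,v); return o+d*(z-o[2])/d[2]
def proj(P,X):
    f=192/np.tan(np.radians(P['fov_y'])/2); T=np.array(P['pose'])
    c=T[:3,:3].T@(np.array(X)-T[:3,3]); return f*c[0]/c[2]+P['cx'],f*c[1]/c[2]+P['cy']
E
python3 - <<'E'
from h import *
a=[cam(n)[0] for n in('top','side')]
cv2.imwrite('pics/a.png',a[0][:,:,::-1]);cv2.imwrite('pics/b.png',a[1][:,:,::-1])
for n in('top','side','wrist'):
    p=robot.camera_params(n);print(n,p['fov_y'],p['cx'],p['cy'],np.round(p['pose'],3).tolist())
print(robot.read_state())
E
```

```text
top 46.221936919801514 256.27659175373043 187.19419724087135 [[-0.01, -0.984, 0.177, 0.382], [-1.0, 0.012, 0.008, 0.005], [-0.01, -0.177, -0.984, 1.422], [0.0, 0.0, 0.0, 1.0]]
side 45.40581044969012 251.65529106394342 191.65547129583013 [[0.932, -0.236, 0.276, 0.247], [-0.362, -0.622, 0.694, -0.898], [0.008, -0.747, -0.665, 0.95], [0.0, 0.0, 0.0, 1.0]]
wrist 69.92098661918638 251.59442609621536 192.19448908832274 [[0.285, 0.923, 0.258, 0.106], [0.958, -0.274, -0.08, 0.595], [-0.003, 0.27, -0.963, 0.373], [0.0, 0.0, 0.0, 1.0]]
{'clock': 0.1, 'joints': array([ 1.19658738e+00,  1.31063893e-01,  1.48918290e+00,  1.57611716e-05,
        1.52300268e+00, -8.53923436e-02]), 'qd': array([ 6.21882305e-05, -2.18030148e-03, -2.06193045e-03,  1.34194374e-03,
       -2.24386925e-04, -8.03438652e-04]), 'effort': array([ 1.92810294e-03, -5.70956898e+01, -5.01939261e+01,  5.49317826e-05,
        8.31321260e-03, -6.61711752e-06]), 'tool_pos': array([0.17069241, 0.57473176, 0.25535542]), 'tcp_rot': array([ 1.43907246e-01,  9.89590834e-01, -8.04838967e-04, -1.96362246e-04]), 'force': array([ 0.60288182, -0.45079087, -0.36484597]), 'torque': array([ 0.02432859,  0.00614625, -0.01666406]), 'grip_force': 0.0, 'finger_gap': 0.08522521076358186}
```

View pics/a.png

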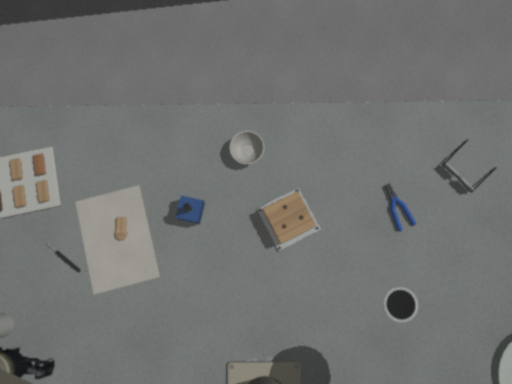

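View pics/b.png

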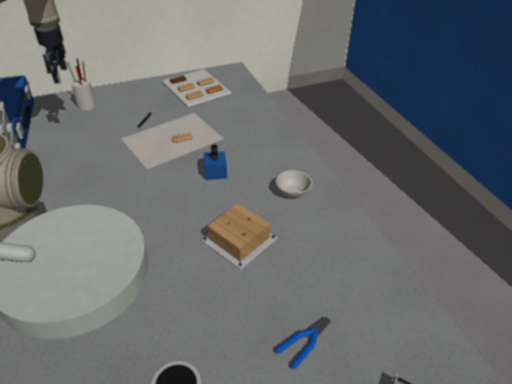

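The top view shows the holder near (190,210), the jig near (288,218), the bowl at (246,148), the pliers at (398,208) and the amulet at (121,228). I'll enlarge both objects.

Run:
```python
from h import *
a=cv2.imread('pics/a.png')
c1=cv2.resize(a[175:255,250:330],None,fx=5,fy=5,interpolation=2)
c2=cv2.resize(a[180:240,160:220],(400,400),interpolation=2)
cv2.imwrite('pics/c.png',np.hstack([c1,c2]))
P=robot.camera_params('top')
print(pt(P,288,217,.062),pt(P,189,211,.058))
```

```text
[ 0.53407959 -0.0791218   0.062     ] [0.55645169 0.22254668 0.058     ]
```

View pics/c.png

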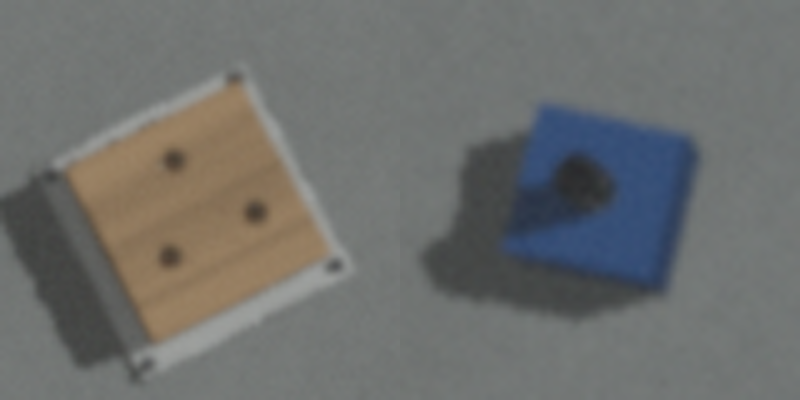

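Run:
```python
from h import *
P=robot.camera_params('top')
for x,y in[(174,160),(256,212),(170,256)]:
    print('bore',pt(P,250+(x+.5)/5-.5,175+(y+.5)/5-.5,.062).round(4))
print('block corners',[pt(P,250+x/5-.5,175+y/5-.5,.062).round(4)[:2].tolist() for x,y in[(240,83),(332,250),(152,343),(66,172)]])
print('pin top',pt(P,160+(595-400+.5)/6.667-.5,180+181/6.667-.5,.108).round(4), pt(P,160+(585-400+.5)/6.667-.5,180+183/6.667-.5,.1).round(4))
print('holder corners',[pt(P,160+(x-400)/6.667-.5,180+y/6.667-.5,.058).round(4)[:2].tolist() for x,y in[(540,104),(688,138),(660,290),(503,248)]])
```

```text
bore [ 0.566  -0.0689  0.062 ]
bore [ 0.5336 -0.1179  0.062 ]
bore [ 0.5075 -0.0652  0.062 ]
block corners [[0.6134, -0.11], [0.5103, -0.1629], [0.4557, -0.053], [0.5597, -0.0027]]
pin top [0.563  0.2153 0.108 ] [0.5632 0.221  0.1   ]
holder corners [[0.606, 0.2495], [0.5893, 0.181], [0.5194, 0.193], [0.5395, 0.2652]]
```

>>> play_rows(
  commands=[
    [0.9,-0.9,0,0,-1],
    [1,-0.9,0,0,-1],
    [1,-0.9,0,0,-1],
    [1,-0.9,0,0,-1],
    [1,-0.9,0,0,-1],
  ],
  force=40,
)

```text
clock: 0.72
tool_pos: [0.3185, 0.439, 0.2558]
tcp_rot: [0.144, 0.99, -0.0, -0.0]
force: [0.3, 0.3, -0.4]
finger_gap: 0.0854
grip_force: 0.0
```

>>> play_rows(
  commands=[
    [1,-0.9,0,0,-1],
    [1,-0.9,0,0,-1],
    [1,-0.9,0,0,-1],
    [1,-0.9,0,0,-1],
    [1,-0.9,0,0,-1],
  ],
)

```text
clock: 1.35
tool_pos: [0.4685, 0.3041, 0.2558]
tcp_rot: [0.144, 0.99, -0.0, -0.0]
force: [-0.1, -0.1, 0.4]
finger_gap: 0.0859
grip_force: 0.0
```

>>> play_rows(
  commands=[
    [1,-0.9,0,0,-1],
    [0.5,-0.9,0,0,-1],
    [0,0,0,0,-1],
  ],
)

```text
clock: 1.72
tool_pos: [0.5136, 0.2492, 0.2556]
tcp_rot: [0.145, 0.989, -0.0, -0.0]
force: [-0.3, 0.5, 0.9]
finger_gap: 0.0857
grip_force: 0.0
```

Run:
```python
from h import *
im,P=cam('wrist','d.png')
np.save('d.npy',np.array(P['pose']))
print(robot.read_state()['tool_pos'],proj(P,(.5636,.2222,.058)),proj(P,(.5636,.2222,.108)))
```

```text
[0.51296797 0.25037847 0.25569263] (np.float64(242.26734786028302), np.float64(220.23879322942727)) (np.float64(240.60082475214955), np.float64(237.73456432306682))
```

View pics/d.png

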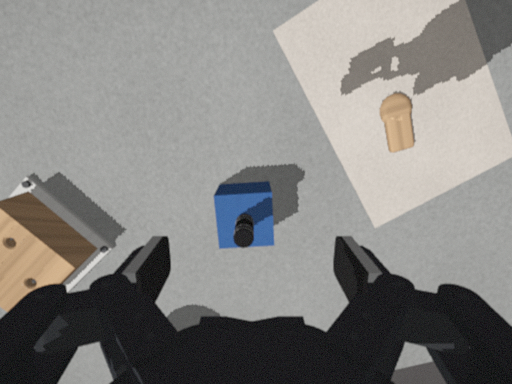

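The pin's handle top is at about (244,237), and the holder's top is centred at about (245,221). The amulet is well clear.

Run:
```python
from h import *
P=robot.camera_params('wrist');
print(pt(P,244,237.5,.108),pt(P,245,221,.058),robot.read_state()['tool_pos'])
```

```text
[0.56376531 0.22697944 0.108     ] [0.56489984 0.22643066 0.058     ] [0.51296797 0.25037847 0.25569263]
```

>>> play_rows(
  commands=[
    [0.85,-0.4,0,0,-1],
    [0.85,-0.4,0,0,-1],
    [0,0,-1,0,-1],
    [0,0,-1,0,-1],
    [0,0,-1,0,-1],
  ],
  force=60,
)

```text
clock: 2.4
tool_pos: [0.5631, 0.2283, 0.1652]
tcp_rot: [0.143, 0.99, 0.0, -0.0]
force: [0.1, 0.0, -0.9]
finger_gap: 0.0851
grip_force: 0.0
```

>>> play_rows(
  commands=[
    [0,0,-1,0,-1],
    [0,0,-1,0,-1],
    [0,0,-0.5,0,-1],
    [0,0,0,0,-1],
  ],
)

```text
clock: 2.9
tool_pos: [0.5626, 0.2276, 0.0901]
tcp_rot: [0.144, 0.99, -0.0, -0.001]
force: [-0.2, 0.4, -0.8]
finger_gap: 0.0854
grip_force: 0.0
```

Run:
```python
from h import *
im,P=cam('wrist','e.png')
print(robot.read_state()['tool_pos'])
```

```text
[0.56367045 0.22765982 0.09155963]
```

View pics/e.png

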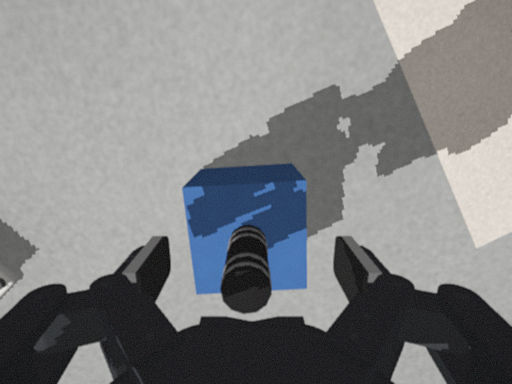

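The handle sits between the open pads, with its top at about (246,290), a few px left of the jaw centre line at about 252.

Run:
```python
from h import *
P=robot.camera_params('wrist');
print(pt(P,246,290,.108),pt(P,249,237,.058),robot.read_state()['tool_pos'])
```

```text
[0.56612606 0.22490499 0.108     ] [0.56518511 0.22597213 0.058     ] [0.56367045 0.22765982 0.09155963]
```

>>> play_rows(
  commands=[
    [0.07,-0.08,0,0,-1],
    [0,0,0,0,1],
    [0,0,0,0,1],
    [0,0,0,0,1],
    [0,0,0,0,1],
  ],
  force=60,
)

```text
clock: 3.58
tool_pos: [0.5661, 0.2248, 0.0915]
tcp_rot: [0.144, 0.99, 0.0, 0.0]
force: [0.0, -0.6, 0.4]
finger_gap: 0.0208
grip_force: 58.5
```

>>> play_rows(
  commands=[
    [0,0,0,0,1],
    [0,0,0,0,1],
    [0,0,0,0,1],
  ],
)

```text
clock: 3.95
tool_pos: [0.5661, 0.2248, 0.0916]
tcp_rot: [0.144, 0.99, 0.0, 0.0]
force: [-1.9, -0.9, 3.7]
finger_gap: 0.0206
grip_force: 58.5
```

>>> play_rows(
  commands=[
    [0,0,0.6,0,1],
    [0,0,0.6,0,1],
    [0,0,0.6,0,1],
    [0,0,0.6,0,1],
    [0,0,0.6,0,1],
  ],
)

```text
clock: 4.58
tool_pos: [0.5661, 0.2248, 0.1829]
tcp_rot: [0.144, 0.99, 0.0, 0.0]
force: [-1.1, -0.5, -1.4]
finger_gap: 0.0206
grip_force: 58.6
```

>>> play_rows(
  commands=[
    [0,-0.9,0,0,1],
    [0,-1,0,0,1],
    [0,-1,0,0,1],
    [0,-1,0,0,1],
    [0,-1,0,0,1],
  ],
)

```text
clock: 5.2
tool_pos: [0.566, 0.0768, 0.1821]
tcp_rot: [0.144, 0.99, 0.0, 0.0]
force: [-0.1, 0.2, -1.7]
finger_gap: 0.0208
grip_force: 58.8
```

>>> play_rows(
  commands=[
    [0,-1,0,0,1],
    [0,-1,0,0,1],
    [0,-1,0,0,1],
    [0,-0.5,0,0,1],
    [0,0,0,0,1],
  ],
)

```text
clock: 5.82
tool_pos: [0.566, -0.0278, 0.1816]
tcp_rot: [0.145, 0.989, 0.0, 0.0]
force: [-0.3, -0.3, -1.0]
finger_gap: 0.021
grip_force: 58.7
```

Run:
```python
from h import *
s=robot.read_state();print(s['tool_pos'],s['force'],s['finger_gap'])
w,P=cam('wrist','w1.png'); s_,Q=cam('side','s1.png'); t,R=cam('top','t1.png')
for n,p in(('w',P),('s',Q),('t',R)):
  print(n,[np.round(proj(p,X)).tolist() for X in[(.566,-.069,.062),(.5336,-.1179,.062),(.5075,-.0652,.062)]],np.round(proj(p,s['tool_pos']-[0,0,.087])))
c=s_[130:290,160:320]
c=cv2.resize(c,(400,400),interpolation=2)
cv2.imwrite('pics/f.png',np.hstack([cv2.resize(w[100:384,100:384],(400,400),interpolation=2),c])[:,:,::-1])
```

```text
[ 0.56602733 -0.02776895  0.18164177] [-0.34284949 -0.27321548 -1.01341   ] 0.02102685482251138
w [[208.0, 206.0], [144.0, 188.0], [190.0, 143.0]] [251. 206.]
s [[248.0, 218.0], [243.0, 234.0], [227.0, 223.0]] [243. 200.]
t [[284.0, 207.0], [301.0, 217.0], [284.0, 226.0]] [271. 205.]
```

View pics/f.png

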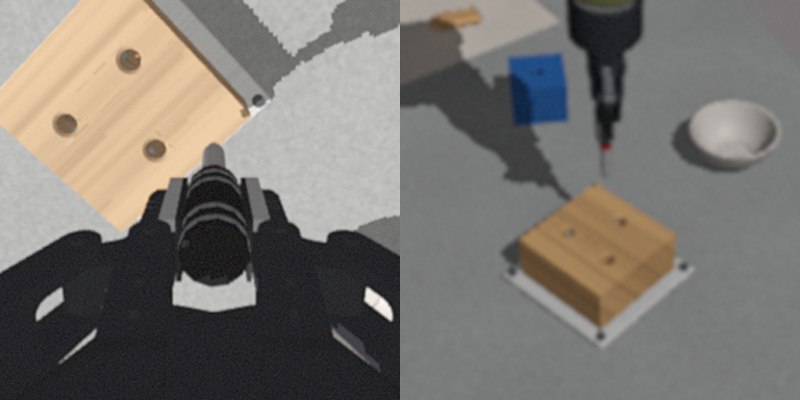

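The wrist view shows the bores at full-frame (209.4,206.5), (146.2,188) and (191.6,143.3), and the tip near (251,204.5). The pin is vertical in the jaws.

Run:
```python
from h import *
P=robot.camera_params('wrist')
B=np.array([pt(P,u,v,.062) for u,v in[(209.4,206.5),(146.2,188.1),(191.6,143.3)]])
t=pt(P,251.3,204.5,.0946);print(B.round(4),t,B.mean(0),np.linalg.norm(B-B.mean(0),axis=1))
print((B-t).round(4), robot.read_state()['tool_pos']-t)
```

```text
[[ 0.5663 -0.066   0.062 ]
 [ 0.534  -0.1144  0.062 ]
 [ 0.5083 -0.0622  0.062 ]] [ 0.56505231 -0.02588265  0.0946    ] [ 0.53618305 -0.08086471  0.062     ] [0.03360655 0.03363111 0.03360688]
[[ 0.0013 -0.0401 -0.0326]
 [-0.0311 -0.0885 -0.0326]
 [-0.0568 -0.0363 -0.0326]] [ 0.00092698 -0.00040363  0.08676084]
```

>>> play_rows(
  commands=[
    [0.04,-0.7,0,0,1],
    [0,-0.64,0,0,1],
    [0,0,-0.35,0,1],
    [0,0,-0.35,0,1],
    [0,0,0,0,1],
  ],
)

```text
clock: 6.6
tool_pos: [0.566, -0.0669, 0.1583]
tcp_rot: [0.144, 0.99, 0.0, -0.002]
force: [0.6, -0.6, -1.4]
finger_gap: 0.0204
grip_force: 58.8
```

Run:
```python
from h import *
for i in range(3):
  s=robot.read_state(); print(s['tool_pos'],s['force']); 
  w,P=cam('wrist','w2.png')
s_,Q=cam('side','s2.png')
print(proj(P,s['tool_pos']-[0,0,.087]),proj(P,s['tool_pos']*[1,1,0]+[0,0,.062]),proj(Q,s['tool_pos']*[1,1,0]+[0,0,.062]))
cv2.imwrite('pics/g.png',np.hstack([cv2.resize(w[150:290,190:330],(400,400),interpolation=2),cv2.resize(s_[180:240,215:275],(400,400),interpolation=2)])[:,:,::-1])
```

```text
[ 0.5659549  -0.06693895  0.15828089] [ 0.58956451 -0.61822676 -1.40406606]
[ 0.56646791 -0.06698069  0.15917962] [-0.49870048 -0.75941718 -0.62679573]
[ 0.56689534 -0.06703899  0.15985597] [ 0.25459308  0.91491278 -0.66239342]
(np.float64(251.20976251858107), np.float64(205.69148779350138)) (np.float64(251.24324458896774), np.float64(201.5107455221184)) (np.float64(248.15440833823854), np.float64(217.7174209653602))
```

View pics/g.png

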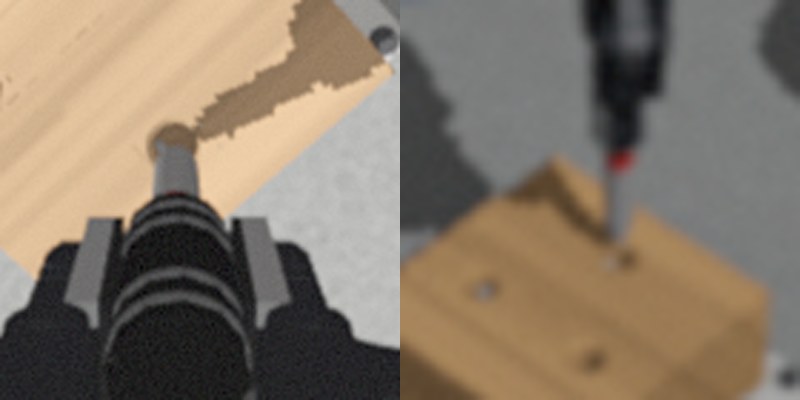

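The wrist crop shows the bore mouth at (173,143) and the tip about 1 mm to its right (+y). I'll correct by -0.6 mm in y and go down in small steps.

>>> play_rows(
  commands=[
    [0,-0.02,-0.17,0,1],
    [0,0,-0.17,0,1],
    [0,0,-0.1,0,1],
    [0,0,0,0,1],
  ],
)

```text
clock: 7.3
tool_pos: [0.5668, -0.068, 0.1466]
tcp_rot: [0.144, 0.99, 0.0, -0.0]
force: [-1.4, 1.6, -1.0]
finger_gap: 0.0211
grip_force: 58.8
```

>>> play_rows(
  commands=[
    [0,0,-0.08,0,1],
    [0,0,-0.08,0,1],
    [0,0,0,0,1],
  ],
)

```text
clock: 7.68
tool_pos: [0.567, -0.068, 0.142]
tcp_rot: [0.144, 0.99, 0.0, -0.0]
force: [-0.1, 0.9, -1.5]
finger_gap: 0.0208
grip_force: 58.8
```

>>> play_rows(
  commands=[
    [0,0,-0.08,0,1],
    [0,0,-0.08,0,1],
    [0,0,0,0,1],
  ],
)

```text
clock: 8.05
tool_pos: [0.567, -0.0679, 0.1371]
tcp_rot: [0.144, 0.99, 0.0, -0.0]
force: [0.5, 1.1, -1.7]
finger_gap: 0.0205
grip_force: 58.8
```

>>> play_rows(
  commands=[
    [0,0,-0.08,0,1],
    [0,0,-0.05,0,1],
    [0,0,0,0,1],
  ],
)

```text
clock: 8.43
tool_pos: [0.5669, -0.0677, 0.1333]
tcp_rot: [0.144, 0.99, 0.0, -0.0]
force: [-1.0, 3.1, -1.3]
finger_gap: 0.0209
grip_force: 58.7
```

>>> play_rows(
  commands=[
    [0,0.015,0,0,1],
    [0,0,-0.05,0,1],
    [0,0,-0.05,0,1],
    [0,0,0,0,1],
  ],
)

```text
clock: 8.93
tool_pos: [0.5673, -0.0675, 0.1306]
tcp_rot: [0.144, 0.99, 0.0, 0.0]
force: [-0.1, 2.1, 0.4]
finger_gap: 0.0207
grip_force: 58.8
```

>>> play_rows(
  commands=[
    [0,0,-0.05,0,1],
    [0,0,-0.04,0,1],
    [0,0,0,0,1],
  ],
)

```text
clock: 9.3
tool_pos: [0.5673, -0.0677, 0.1279]
tcp_rot: [0.144, 0.99, -0.0, 0.0]
force: [-0.1, 2.2, 0.5]
finger_gap: 0.0206
grip_force: 58.9
```

>>> play_rows(
  commands=[
    [0,0.01,-0.04,0,1],
    [0,0,-0.04,0,1],
    [0,0,0,0,1],
  ],
)

```text
clock: 9.68
tool_pos: [0.5672, -0.0673, 0.1252]
tcp_rot: [0.144, 0.99, 0.0, 0.0]
force: [1.6, 0.8, -0.3]
finger_gap: 0.0207
grip_force: 58.9
```

>>> play_rows(
  commands=[
    [0,0,-0.035,0,1],
    [0,0,0,0,1],
  ],
)

```text
clock: 9.93
tool_pos: [0.5671, -0.0673, 0.1242]
tcp_rot: [0.144, 0.99, 0.0, -0.0]
force: [0.8, -0.4, -0.4]
finger_gap: 0.0206
grip_force: 58.9
```

>>> play_rows(
  commands=[
    [0,0,-0.035,0,1],
    [0,0,0,0,1],
  ],
)

```text
clock: 10.18
tool_pos: [0.5672, -0.0673, 0.1234]
tcp_rot: [0.144, 0.99, -0.0, -0.0]
force: [0.5, 1.1, 1.4]
finger_gap: 0.0204
grip_force: 58.9
```

>>> play_rows(
  commands=[
    [0,0,-0.035,0,1],
    [0,0,0,0,1],
  ],
)

```text
clock: 10.42
tool_pos: [0.5674, -0.0674, 0.1229]
tcp_rot: [0.144, 0.99, -0.0, 0.0]
force: [-0.2, 1.0, 4.3]
finger_gap: 0.0203
grip_force: 59.2
```

>>> play_rows(
  commands=[
    [0,0,-0.03,0,1],
    [0,0,0,0,1],
    [0,0,0,0,1],
  ],
)

```text
clock: 10.8
tool_pos: [0.5676, -0.0674, 0.1224]
tcp_rot: [0.144, 0.99, -0.0, 0.001]
force: [-1.8, 1.2, 8.4]
finger_gap: 0.0206
grip_force: 59.6
```

>>> play_rows(
  commands=[
    [0,0,-0.02,0,1],
    [0,0,0,0,1],
    [0,0,0,0,1],
  ],
)

```text
clock: 11.18
tool_pos: [0.5677, -0.0674, 0.1222]
tcp_rot: [0.144, 0.99, -0.0, 0.001]
force: [-2.8, 1.2, 10.7]
finger_gap: 0.0207
grip_force: 59.7
```

>>> play_rows(
  commands=[
    [0,0,-0.02,0,1],
    [0,0,0,0,1],
    [0,0,0,0,1],
  ],
)

```text
clock: 11.55
tool_pos: [0.5678, -0.0674, 0.122]
tcp_rot: [0.144, 0.99, -0.0, 0.001]
force: [-4.1, 1.1, 12.5]
finger_gap: 0.0208
grip_force: 60.0
```

>>> play_rows(
  commands=[
    [0,0,-0.02,0,1],
    [0,0,0,0,1],
    [0,0,0,0,1],
  ],
)

```text
clock: 11.92
tool_pos: [0.5679, -0.0675, 0.1217]
tcp_rot: [0.144, 0.99, -0.0, 0.001]
force: [-4.6, 2.0, 15.0]
finger_gap: 0.0207
grip_force: 60.2
```

Steady 8 N/mm with the tip at about 34 mm means this is the floor of a short bore. I'll withdraw and go to bore 2.

>>> play_rows(
  commands=[
    [0,0,0.2,0,1],
    [0,0,0.3,0,1],
    [0,0,0.3,0,1],
    [0,0,0.3,0,1],
    [0,0,0.3,0,1],
  ],
)

```text
clock: 12.55
tool_pos: [0.5672, -0.0673, 0.1624]
tcp_rot: [0.144, 0.99, -0.0, 0.0]
force: [-0.5, -0.0, -1.7]
finger_gap: 0.0206
grip_force: 58.8
```

>>> play_rows(
  commands=[
    [0,0,0.1,0,1],
    [-0.55,-0.82,0,0,1],
    [-0.54,-0.81,0,0,1],
    [0,0,0,0,1],
    [0,0,0,0,1],
  ],
)

```text
clock: 13.18
tool_pos: [0.5346, -0.116, 0.1647]
tcp_rot: [0.144, 0.99, 0.0, 0.0]
force: [0.0, 0.0, -1.1]
finger_gap: 0.0206
grip_force: 59.0
```

Run:
```python
from h import *
w,P=cam('wrist','w3.png')
s=robot.read_state(); print(s['tool_pos'],s['force']); 
s_,Q=cam('side','s3.png')
X=s['tool_pos'];print(proj(P,X-[0,0,.089]),proj(P,X*[1,1,0]+[0,0,.062]))
cv2.imwrite('pics/i.png',np.hstack([cv2.resize(w[150:290,190:330],(400,400),interpolation=2),cv2.resize(s_[190:250,215:275],(400,400),interpolation=2)])[:,:,::-1])
```

```text
[ 0.53475829 -0.1157299   0.16467202] [-0.21770223  0.92311001 -1.27558106]
(np.float64(251.54852962115783), np.float64(204.86053220309756)) (np.float64(251.56491406802434), np.float64(199.73255064954841))
```

View pics/i.png

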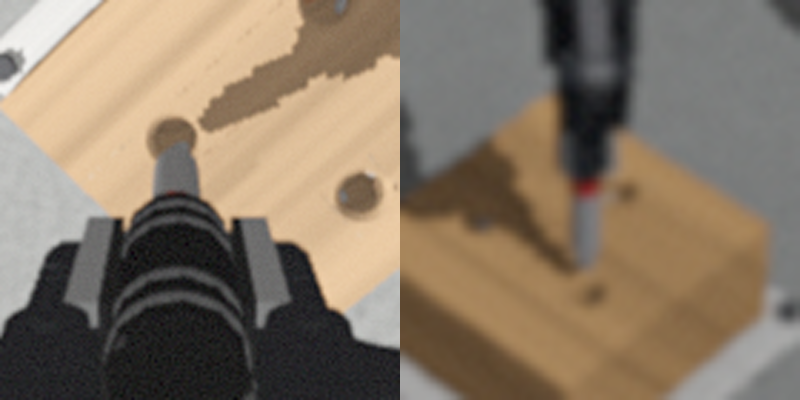

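Bore 2's mouth is at crop (172,138) under the tip at (176,143), the same relation as at bore 1, so it is aligned. Going down.

>>> play_rows(
  commands=[
    [0,0,-0.25,0,1],
    [0,0,-0.25,0,1],
    [0,0,-0.25,0,1],
    [0,0,0,0,1],
  ],
)

```text
clock: 13.78
tool_pos: [0.5338, -0.1159, 0.1409]
tcp_rot: [0.144, 0.99, 0.0, -0.001]
force: [-0.5, 0.5, -0.6]
finger_gap: 0.0207
grip_force: 59.0
```

>>> play_rows(
  commands=[
    [0,0,-0.08,0,1],
    [0,0,-0.08,0,1],
    [0,0,-0.08,0,1],
    [0,0,-0.08,0,1],
    [0,0,0,0,1],
  ],
)

```text
clock: 14.4
tool_pos: [0.5343, -0.1162, 0.1323]
tcp_rot: [0.144, 0.99, 0.0, -0.0]
force: [0.7, -0.1, -1.8]
finger_gap: 0.0204
grip_force: 59.0
```

>>> play_rows(
  commands=[
    [0,0,-0.05,0,1],
    [0,0,-0.05,0,1],
    [0,0,-0.05,0,1],
    [0,0,0,0,1],
  ],
)

```text
clock: 14.9
tool_pos: [0.5345, -0.1162, 0.1279]
tcp_rot: [0.144, 0.99, 0.0, 0.0]
force: [-0.3, -0.5, -0.0]
finger_gap: 0.0208
grip_force: 59.2
```

>>> play_rows(
  commands=[
    [0,0,-0.05,0,1],
    [0,0,-0.05,0,1],
    [0,0,-0.03,0,1],
    [0,0,0,0,1],
  ],
)

```text
clock: 15.4
tool_pos: [0.5343, -0.1162, 0.1238]
tcp_rot: [0.144, 0.99, -0.0, -0.0]
force: [0.0, -1.5, 0.9]
finger_gap: 0.0206
grip_force: 59.2
```

>>> play_rows(
  commands=[
    [0,0,-0.04,0,1],
    [0,0,-0.03,0,1],
    [0,0,0,0,1],
  ],
)

```text
clock: 15.78
tool_pos: [0.5343, -0.1161, 0.1218]
tcp_rot: [0.144, 0.99, 0.0, -0.0]
force: [0.7, -1.4, 0.1]
finger_gap: 0.0205
grip_force: 59.2
```

>>> play_rows(
  commands=[
    [0,0,-0.03,0,1],
    [0,0,0,0,1],
    [0,0,0,0,1],
  ],
)

```text
clock: 16.15
tool_pos: [0.5343, -0.1161, 0.1209]
tcp_rot: [0.144, 0.99, 0.0, -0.0]
force: [0.9, 0.1, 0.5]
finger_gap: 0.0204
grip_force: 59.2
```

The tip passed the short-floor level with no resistance, so this is the full-depth bore. Going down to the floor.

>>> play_rows(
  commands=[
    [0,0,-0.07,0,1],
    [0,0,-0.07,0,1],
    [0,0,-0.07,0,1],
    [0,0,0,0,1],
  ],
)

```text
clock: 16.65
tool_pos: [0.534, -0.1161, 0.1141]
tcp_rot: [0.144, 0.99, 0.0, -0.001]
force: [0.1, -0.4, -1.4]
finger_gap: 0.0206
grip_force: 59.1
```

>>> play_rows(
  commands=[
    [0,0,-0.06,0,1],
    [0,0,-0.06,0,1],
    [0,0,-0.03,0,1],
    [0,0,0,0,1],
  ],
)

```text
clock: 17.15
tool_pos: [0.5343, -0.1161, 0.1101]
tcp_rot: [0.144, 0.99, 0.0, -0.0]
force: [-0.6, 0.8, -1.4]
finger_gap: 0.0204
grip_force: 59.2
```

>>> play_rows(
  commands=[
    [0,0,-0.04,0,1],
    [0,0,-0.03,0,1],
    [0,0,0,0,1],
  ],
)

```text
clock: 17.52
tool_pos: [0.5343, -0.1162, 0.108]
tcp_rot: [0.144, 0.99, 0.0, -0.0]
force: [0.5, 0.6, 0.2]
finger_gap: 0.0209
grip_force: 59.2
```

>>> play_rows(
  commands=[
    [0,0,-0.03,0,1],
    [0,0,0,0,1],
    [0,0,0,0,1],
  ],
)

```text
clock: 17.9
tool_pos: [0.5345, -0.1162, 0.1073]
tcp_rot: [0.144, 0.99, -0.0, 0.0]
force: [0.1, -0.3, 2.0]
finger_gap: 0.0209
grip_force: 59.2
```

Run:
```python
from h import *
s_,Q=cam('side'); s=robot.read_state(); print(s['tool_pos'],s['force'])
X=s['tool_pos']*[1,1,0]
print(proj(Q,X+[0,0,.062]),proj(Q,X+[0,0,.068]))
cv2.imwrite('pics/j.png',cv2.resize(s_[180:250,210:280],(560,560),interpolation=2)[:,:,::-1])
```

```text
[ 0.53445793 -0.11619222  0.10732841] [1.40032043 0.66658758 1.39243846]
(np.float64(243.32884030819417), np.float64(233.1050590575333)) (np.float64(243.31902414445665), np.float64(231.539334505081))
```

View pics/j.png

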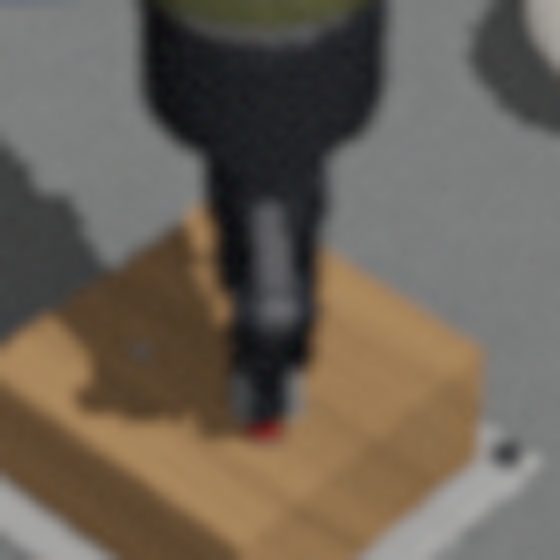

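The red band now sits right at the block's top, at crop (265,430). A little more press to bring it home.

>>> play_rows(
  commands=[
    [0,0,-0.03,0,1],
    [0,0,0,0,1],
    [0,0,0,0,1],
  ],
)

```text
clock: 18.32
tool_pos: [0.5347, -0.1162, 0.1068]
tcp_rot: [0.144, 0.99, -0.0, 0.0]
force: [-0.6, 0.2, 5.2]
finger_gap: 0.0205
grip_force: 59.5
```

>>> play_rows(
  commands=[
    [0,0,-0.02,0,1],
    [0,0,0,0,1],
    [0,0,0,0,1],
  ],
)

```text
clock: 18.7
tool_pos: [0.5348, -0.1163, 0.1065]
tcp_rot: [0.144, 0.99, -0.0, 0.0]
force: [-0.6, 0.9, 8.2]
finger_gap: 0.0205
grip_force: 59.7
```

>>> play_rows(
  commands=[
    [0,0,0,0,-1],
    [0,0,0,0,-1],
    [0,0,0,0,-1],
    [0,0,0,0,-1],
    [0,0,0,0,-1],
  ],
)

```text
clock: 19.32
tool_pos: [0.5344, -0.1162, 0.1057]
tcp_rot: [0.144, 0.99, 0.0, -0.0]
force: [-0.6, -0.3, -0.9]
finger_gap: 0.0855
grip_force: 0.0
```

>>> play_rows(
  commands=[
    [0,0,0.3,0,-1],
    [0,0,1,0,-1],
    [0,0,1,0,-1],
    [0,0,1,0,-1],
    [0,0,1,0,-1],
  ],
)

```text
clock: 19.95
tool_pos: [0.5345, -0.1162, 0.2367]
tcp_rot: [0.144, 0.99, -0.0, 0.0]
force: [-0.7, 0.2, -0.5]
finger_gap: 0.0855
grip_force: 0.0
```

>>> play_rows(
  commands=[
    [-1,0,0,0,-1],
    [-1,0,0,0,-1],
    [-1,0,0,0,-1],
    [0,0,0,0,-1],
  ],
)

```text
clock: 20.45
tool_pos: [0.4435, -0.1162, 0.2356]
tcp_rot: [0.144, 0.99, -0.0, 0.001]
force: [1.2, 0.0, -0.2]
finger_gap: 0.0856
grip_force: 0.0
```

Run:
```python
from h import *
w,P=cam('wrist'); s_,Q=cam('side')
print([np.round(proj(Q,(.5345,-.1162,z)),1) for z in(.062,.068,.074,.124)],[np.round(proj(P,(.5345,-.1162,z)),1) for z in(.074,.124)])
cv2.imwrite('pics/k.png',np.hstack([cv2.resize(w,(400,300)),cv2.resize(s_[190:250,205:285],(400,300),interpolation=2)])[:,:,::-1])
```

```text
[array([243.3, 233.1]), array([243.3, 231.5]), array([243.3, 230. ]), array([243.2, 216.4])] [array([274.5, 257.8]), array([278.6, 284.1])]
```

View pics/k.png

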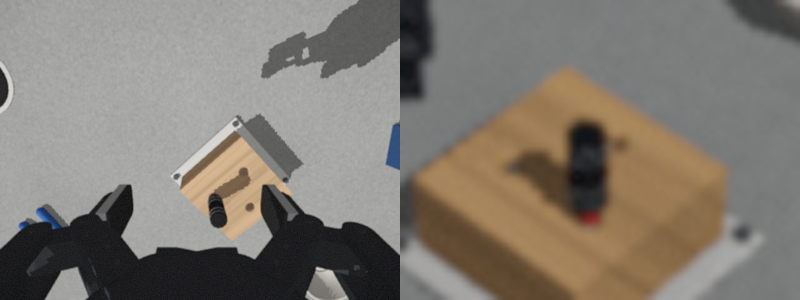

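The pin stands upright in bore 2 with the red band on the block's top, at crop (588,218), and the robot is clear. Handing in.

```bash
python3 -c "
from bench import robot
print(robot.finish_job())"
```

```text
the job is handed in; nothing more can be done
None
```

The pin is standing released and pushed home in bore 2, which is the full-depth bore (bore 1 was short, bore 3 untested); the job is handed in, but no verdict came back.

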